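Snap a rail module onto a sloping rail

TASK

Fit the loose rail module onto the free length of the rail on the sloping stand, between the module already fitted and the end stop: gently feel for the rail's upper (far) edge and hook the module's lip under it, then tilt the module down and press its near end until the foot clip snaps under the lower edge and it sits flat, and let go. The plastic is brittle: use only a light touch, no more than about 10 N, while hooking, and press slowly, no harder than about 20 N, to snap it. Leave the timer, the beaker and the dish where they are.

Things in the scene. Friction and masses are not known exactly. Their poses are not given: they have to be found in the camera images.
- module: Loose grey rail module, 175 g, standing level, hook end away from the robot. Origin: middle of its underside (the plane that will lie on the rail), 12 mm above the worktop; x to its hook end, y across, z up. Body x -45..+35, y -18..+18, z 0..32 mm; raised middle block x -20..+20 up to z 52: grip this across y (36 mm).
- lip (a point): Middle of the hook lip's top face, (15.75, 0, -4.65) mm in the module. A leg, x 18..23, y +-15, down to z -12, carries the lip, which points back to -x under the module: top face from root (x 18, z -3.6) to tip (x 13.5, z -5.7), sloping 25 deg, so the 3 mm rail edge slides in freely, parallel to it, while the module is tilted 25 deg to the rail (level).
- press (a point): Where to press: top of the module's near shoulder (x -45..-20 mm, top at z 32), point (-36, 0, 32) mm in the module. About 7 to 15 N pressed here snaps the clip once the lip is hooked; push along the point's arc about the hooked edge (down and towards the robot): pressing straight down, friction can drag the hook off.
- clip (a joint): Sprung black foot clip at the module's near end, slide in m: 0 = out (at rest, and when snapped), up to 0.006 pushed back to -x. Tooth tip at x -13.7 mm, latch face z -3.5, ramp below down to (x -18, z -10.9); two guide cheeks beside it, x -28..-22, down to z -12. Spring 3 N + 3 N/mm. With the lip hooked and let go, the module rests on this ramp, 12 to 16 deg from seated.
- panel: Sloping panel of the fixed stand, 130 x 250 mm, 25 deg from level, far edge higher. Origin: nominal centre of the rail's top face, 63 mm above the worktop, 20 mm above the panel; x up the slope, y along the rail (to the left), z out of the panel. A module like the loose one is fitted at y 64..100 mm, an end stop at y -107..-101: free length y -101..+64 mm.
- upper_edge (a point): Nominal upper (far) edge of the metal top-hat rail, at (17.5, -20, 0) mm in the panel's frame. The rail sits in bolted slots, really up to 14 mm up or down the slope (panel x) from nominal: not measured, feel for the edge. It stays put under the permitted loads. Edge flange 3 mm thick (panel z -3..0), free below it to z -20 and 6 mm inwards.
- lower_edge (a point): Nominal lower (near) edge of the same rail, at (-17.5, -20, 0) mm in the panel's frame, shifted along with the upper edge (the rail is 35 mm wide); same flange. The foot clip snaps under it.
- timer: small white digital timer, 58 x 62 x 17 mm, lying loose left of the stand; origin centre of underside. Leave alone.
- beaker: small glass beaker, 52 mm across, 65 mm high, right of the stand; origin centre of underside. Leave alone.
- dish: shallow round dish with lid, 61 mm across, 16 mm high, right of the stand; origin centre of underside. Leave alone.
Mind the look-alikes: they are no part of the job. What is shaped like the module but green or purple is not meant.

How it is judged:
By the outcome, as a careful person would: the job done as asked, in the order asked, and still so for the second after the job is handed in, with the robot touching nothing.
It also fails if it takes over 67 s, if anything falls off the work surface, if the arm or the gripper's body presses on something with over 40 N, if the wrist force passes 120 N, or if a joint passes its speed limit or range.

ROBOT

A 7-joint arm with a two-finger parallel gripper is mounted at the origin on a cart in front of the work surface, level with it; the furniture and walls round the work are solid. World frame = base frame: x ahead of the robot, y to its left, z up, the work surface at z = 0. Lengths are in m, angles in rad, forces in N, time in s.
With the tool pointing down it reaches from about 0.4 to 0.9 m from the base axis. Payload 5.5 kg.
Tool frame: the origin (TCP) lies at the very end of the fingers, on their centre line; the grasp point (between the pads) lies 19 mm behind it; z points along the fingers, y is the line along which they close (so a half turn about z gives the same grasp; the last joint's range is limited). The gripper opens to 92 mm and grips with 3 to 60 N. Pads are 19 mm wide; open, the fingers measure 130 mm over their backs; the gripper's body (75 mm by 190 mm) begins 47 mm behind the grasp point.
Start: joints at [-1.005, 0.501, -0.427, 1.55, 0.221, 1.138, -0.21], TCP at [0.194, 0.62, 0.227] pointing down, gripper open.
Joint ranges: [-2.88, 2.88], [-0.31, 2.03], [-1.54, 1.56], [0.2, 2.42], [-1.41, 4.55], [0.19, 2.02], [-2.57, 2.57]. Speed limits (rad/s): [2.57, 2.57, 3.14, 3.14, 3.14, 3.14, 3.14].

INTERFACE

Orientations are given as a 3x3 rotation matrix whose columns are the frame's x, y, z axes.
In Python, from cell import r, grab_frame, workorder gives the robot as it stands.
- The arm moves only by the tool servo_tool, never from a script. Its argument "steps" is one flat list of numbers, 7 for each row, row after row: the shift along the tool's x, y, z in cm, then the turn, a rotation vector about the tool's x, y, z in degrees, then the finger opening in cm, from 0 to 9.18. In form: [dx, dy, dz, wx, wy, wz, hand, dx, dy, dz, wx, wy, wz, hand, ...]. A call has 1 to 20 rows; each row shifts and turns the commanded pose from where the row before left it, along the tool's axes as they then stand; what a row does not reach is not made up. A row lasts 1/10 s, in which the tool goes at most 50 mm and 8.59 degrees, less where a joint would pass 70% of its speed; a pose out of reach is approached as far as the arm can. A call with a gripper value outside its range is refused whole. The fingers move at their own pace and stop on an object; "grip_force" is the grip in N (left out, the last holds). Time passes only in rows, so rows that do not move let the fingers close. It gives the time, the measured TCP pose, the force, the opening and the grip force at its end, in the units of the state.
- r.state(): the state, without advancing time (a new reading comes with each control period).
- grab_frame(name): name is "scene" or "top"; returns a dict with "image" (480x640x3 uint8, blue, green, red), "fx", "fy", "cx", "cy" (pixels), "cam_to_world" (4x4, takes a point from camera to world coordinates). Camera axes: x right, y down, z forward; pixel columns grow to the right and rows downward; lengths in m; the calibration is good to about 2 mm. A picture is of the moment at which its call begins. There is no depth.
- workorder.hand_in(): hands the job in; it is judged then, once.
The state is a dict: "t": time; "joint_positions": joint angles; "qd": joint speeds; "joint_efforts": joint torques, N m; "position": TCP position; "tcp_rot": TCP orientation; "force": force on the tool from outside, world axes, zero at the start; "ft_torque": the same for the moment, N m; "width": finger opening in m; "grasp_force": force on a finger pad.
Only numpy, scipy, OpenCV 4.12 (cv2) and the standard library are available. Lean on these libraries where they do the work, as an engineer would, in place of code of your own. Each camera call takes 0.05 s, during which the arm holds its last target. There are 200 camera calls.

## Working session

There is one attempt and no reset: what is moved stays moved. The work goes in short steps, Python scripts to look and compute and a tool call to move; the robot and the scene stay as the last step left them, time stands still between calls to the robot, and variables do not carry over. Pictures are saved under pics/ and viewed, at most 10 in all, crops included, and the job is handed in when it is done.

Besides the shell and the picture viewer there is one more tool, called by a JSON object that holds its "op" and its "data". servo_tool: Moves the arm, as the interface text tells. Its arguments: {"type":"object","properties":{"steps":{"type":"array","items":{"type":"number"}},"grip_force":{"type":"number"}},"required":["steps"]}

```bash
ls; mkdir -p pics; python3 - <<'E'
from cell import r, grab_frame
import cv2
for n in("scene","top"):
    f=grab_frame(n); cv2.imwrite(f"pics/{n}0.png",f["image"]); print(n,f["fx"],f["fy"],f["cx"],f["cy"]); print(f["cam_to_world"])
s=r.state(); print(s)
E
```

```text
pics
scene 539.7287620250037 539.7287620250037 326.21286574392855 236.72580615414518
[[ 0.66589314 -0.3925283   0.63443507 -0.29854505]
 [-0.74604294 -0.35320455  0.56450551 -0.81117203]
 [ 0.00250096 -0.84921616 -0.52803945  0.72193996]
 [ 0.          0.          0.          1.        ]]
top 529.6868691382028 529.6868691382028 325.2133905099351 239.4076318145002
[[ 0.00623634 -0.97542266  0.22025383  0.17821971]
 [-0.99997158 -0.00514984  0.0055068  -0.11836015]
 [-0.00423718 -0.22028191 -0.97542705  1.50790662]
 [ 0.          0.          0.          1.        ]]
{'t': 0.1, 'joint_positions': array([-1.00478549,  0.50175338, -0.42682413,  1.55132311,  0.22081303,
        1.13833693, -0.21031443]), 'qd': array([-5.68976563e-04, -1.20125103e-03, -1.86253311e-03, -1.65371992e-03,
        3.62970011e-03, -1.17755457e-03,  5.19543693e-05]), 'joint_efforts': array([-1.17500295e-02, -5.67877793e+01, -5.83888650e+00, -2.79916692e+01,
       -6.90536178e-02,  2.41170841e-02,  3.48854837e-05]), 'position': array([0.1936783 , 0.61981197, 0.22579331]), 'tcp_rot': array([[-9.54516810e-01,  2.98156552e-01, -5.74923384e-04],
       [ 2.98157102e-01,  9.54515357e-01, -1.66633136e-03],
       [ 5.19455852e-05, -1.76195878e-03, -9.99998446e-01]]), 'force': array([-0.45978331,  1.08354883, -0.44099183]), 'ft_torque': array([ 0.01622112,  0.01098483, -0.0126391 ]), 'grasp_force': 0.0, 'width': 0.09166515639561}
```

View pics/scene0.png

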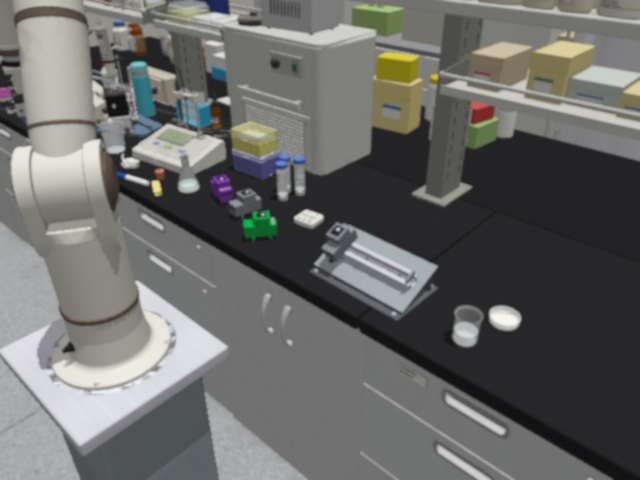

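View pics/top0.png

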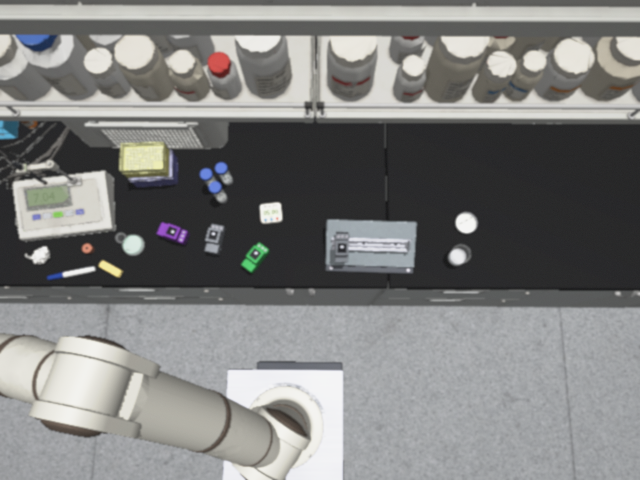

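The grey module (top 214,239; scene 245,203) lies between the purple one (top 172,232) and the green one (top 255,256). Only the grey one fits the description, because the task excludes the green and purple ones. The stand is at top (371,246), and its fitted module is at (342,247). I'll confirm this in one enlarged crop.

```bash
python3 - <<'E'
import cv2,numpy as np
t=cv2.imread("pics/top0.png"); s=cv2.imread("pics/scene0.png")
z=lambda im,x,y,w,h:cv2.resize(im[y:y+h,x:x+w],(400,300),interpolation=cv2.INTER_CUBIC)
a=np.hstack([z(t,186,217,56,42),z(s,221,180,56,42)])
b=np.hstack([z(t,320,208,104,78),z(s,305,215,140,105)])
cv2.imwrite("pics/crop1.png",np.vstack([a,b]))
E
```

```text
(no output)
```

View pics/crop1.png

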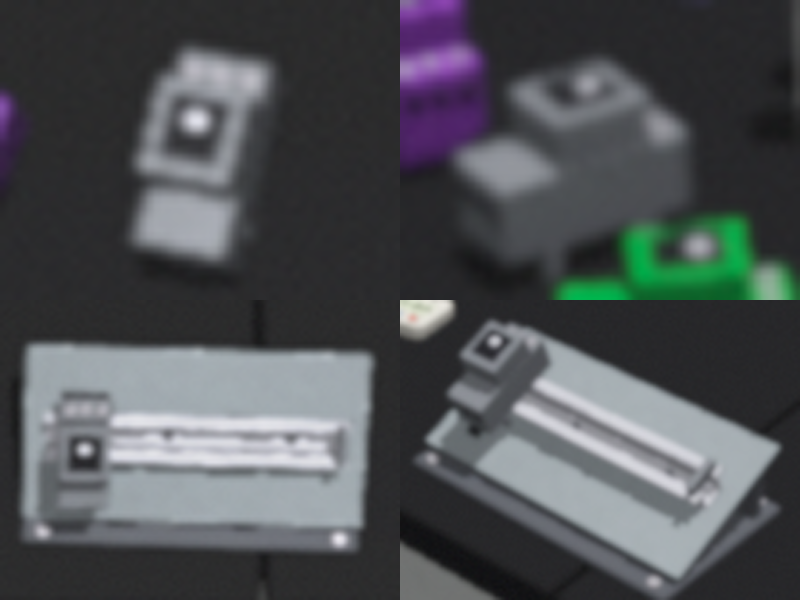

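```bash
cat > h.py <<'E'
import numpy as np, cv2
from cell import r, grab_frame
def ray(f,p):
    d=np.array([(p[0]-f["cx"])/f["fx"],(p[1]-f["cy"])/f["fy"],1.]); T=f["cam_to_world"]
    d=T[:3,:3]@d; return T[:3,3],d/np.linalg.norm(d)
def onz(f,p,z):
    o,d=ray(f,p); return o+d*(z-o[2])/d[2]
def tri(fa,pa,fb,pb):
    (o,d),(u,e)=ray(fa,pa),ray(fb,pb)
    s=np.linalg.lstsq(np.c_[d,-e],u-o,rcond=None)[0]
    A,B=o+d*s[0],u+e*s[1]; return (A+B)/2,np.linalg.norm(A-B)
def edge(g,p,q,w=3.,sign=0):
    "line through the strongest grey step near segment p-q: point, direction"
    p,q=np.float32(p),np.float32(q); t=(q-p)/np.linalg.norm(q-p); n=np.float32([-t[1],t[0]])
    k=np.arange(-w,w+.01,.25,dtype=np.float32); a=np.linspace(.12,.88,25,dtype=np.float32)
    P=p+a[:,None]*(q-p); X=P[:,None]+k[None,:,None]*n
    v=cv2.remap(g,X[...,0],X[...,1],cv2.INTER_LINEAR); D=np.gradient(v,axis=1)
    D=D*sign if sign else abs(D); D=np.clip(D,0,None)**2
    o=(D*k).sum(1)/D.sum(1)
    v=cv2.fitLine((P+o[:,None]*n).astype(np.float32),cv2.DIST_HUBER,0,.01,.01).ravel()
    return v[2:],v[:2]
def cross(a,b):
    s=np.linalg.solve(np.c_[a[1],-b[1]],b[0]-a[0]); return a[0]+a[1]*s[0]
def quad(g,Q,w=3.):
    L=[edge(g,Q[i],Q[(i+1)%4],w) for i in range(4)]
    return [cross(L[i-1],L[i]) for i in range(4)]
def gray(f): return cv2.cvtColor(f["image"],cv2.COLOR_BGR2GRAY).astype(np.float32)
E
cat > m1.py <<'E'
from h import *
np.set_printoptions(precision=4,suppress=True)
F={n:grab_frame(n) for n in("scene","top")}; G={n:gray(F[n]) for n in F}
T,S=F["top"],F["scene"]
tq=quad(G["top"],[(325.7,266.5),(326.5,219.7),(416.7,221.5),(414.1,267.3)])
sq=quad(G["scene"],[(315.5,264),(352.3,224.5),(437.3,266.5),(403.7,312.3)])
print("panel NL FL FR NR",np.array(tq),np.array(sq))
for a,b,z in zip(tq,sq,(.0174,.0724,.0724,.0174)): print(tri(T,a,S,b),onz(T,a,z),onz(S,b,z))
c=lambda x,y:(186+x*.14,217+y*.14)
blk=quad(G["top"],[c(155,75),c(255,95),c(240,185),c(137,170)],1.7)
sh=quad(G["top"],[c(140,190),c(237,205),c(235,262),c(130,250)],1.2)
k=lambda x,y:(221+x*.14,180+y*.14)
sb=quad(G["scene"],[k(110,95),k(215,60),k(247,102),k(130,135)],1.5)
print("blk top view");print(np.array(blk));print(np.array([onz(T,p,.064) for p in blk]))
print("shoulder");print(np.array([onz(T,p,.044) for p in sh]))
print("blk scene");print(np.array(sb),np.array([onz(S,p,.064) for p in sb]))
for i in range(4): print(i,tri(T,blk[i],S,sb[(i+0)%4]))
print("knob",tri(T,c(197,122),S,k(190,85)))
E
python3 m1.py
```

```text
panel NL FL FR NR [[325.5414 264.4984]
 [325.7352 218.8183]
 [416.4959 221.3621]
 [413.5128 266.3585]] [[314.0453 264.1462]
 [350.8516 224.9716]
 [438.2712 265.6669]
 [402.2149 312.6198]]
(array([ 0.4431, -0.1123,  0.0141]), np.float64(0.002886551131564428)) [ 0.4414 -0.1113  0.0174] [ 0.4408 -0.1163  0.0174]
(array([ 0.5669, -0.1143,  0.0642]), np.float64(0.008486962040681272)) [ 0.5615 -0.1113  0.0724] [ 0.56   -0.125   0.0724]
(array([ 0.5565, -0.3662,  0.0696]), np.float64(0.0010120516648642723)) [ 0.5555 -0.3653  0.0724] [ 0.5534 -0.3684  0.0724]
(array([ 0.438 , -0.3627,  0.0137]), np.float64(8.582357926806188e-06)) [ 0.4374 -0.3621  0.0174] [ 0.4342 -0.365   0.0174]
blk top view
[[207.3232 228.1949]
 [220.865  230.7014]
 [218.418  243.1163]
 [204.3155 240.8382]]
[[0.5348 0.2214 0.064 ]
 [0.5278 0.1829 0.064 ]
 [0.4921 0.188  0.064 ]
 [0.4984 0.2278 0.064 ]]
shoulder
[[0.4965 0.2282 0.044 ]
 [0.4909 0.1911 0.044 ]
 [0.4664 0.1907 0.044 ]
 [0.4725 0.2318 0.044 ]]
blk scene
[[235.6564 192.7467]
 [250.4806 188.1536]
 [256.5296 193.8422]
 [240.8127 198.2933]] [[0.4961 0.2181 0.064 ]
 [0.5404 0.2093 0.064 ]
 [0.5289 0.1722 0.064 ]
 [0.4846 0.1838 0.064 ]]
0 (array([0.5262, 0.2331, 0.0498]), np.float64(0.029398080822740227))
1 (array([0.5212, 0.1811, 0.0812]), np.float64(0.006028586702068152))
2 (array([0.5059, 0.1748, 0.0697]), np.float64(0.038511452255954426))
3 (array([0.5107, 0.2297, 0.0366]), np.float64(0.01564531811846857))
knob (array([0.5202, 0.2017, 0.0626]), np.float64(0.004892368724957607))
```

The crop shows the grey module standing upright, with its hook end away from the robot and its knob at top (213.6,234). The stand has its fitted module at the left end, and the free rail runs from top px (350,246) to (408,246). Next I'll measure the rail edges on the panel plane and how close the purple and green modules are.

```bash
cat > m2.py <<'E'
from h import *
np.set_printoptions(precision=4,suppress=True)
F={n:grab_frame(n) for n in("scene","top")}; G={n:gray(F[n]) for n in F}
def frame(O,yaw,p):
    c,s=np.cos(yaw),np.sin(yaw);C,S=np.cos(p),np.sin(p)
    return np.array([[c*C,-s,-c*S],[s*C,c,-s*S],[S,0,C]])
R=frame(0,np.radians(-1.4),np.radians(25))
for n,cen,segs in(("top",(.4990,-.2375),[((352,237.3),(400,238.8)),((352,251.5),(400,253))]),("scene",(.4971,-.2415),[((358,242.5),(414,271.5)),((352,256.5),(398,284))])):
    O=np.array([*cen,.0449])+.02*R[:,2]
    for a,b in segs:
        P,d=edge(G[n],a,b,2.5)
        for q in (a,b):
            p=P+d*((np.array(q)-P)@d); o,v=ray(F[n],p)
            s=((O-o)@R[:,2])/(v@R[:,2]); print(n,q,p,R.T@(o+s*v-O))
hsv=cv2.cvtColor(F["top"]["image"],cv2.COLOR_BGR2HSV)
for nm,lo,hi in(("purple",(130,100,40),(165,255,255)),("green",(45,120,50),(75,255,255))):
    m=cv2.inRange(hsv,lo,hi); m[:200]=0; m[:,:140]=0; m[275:]=0; c=max(cv2.findContours(m,0,2)[0],key=cv2.contourArea)
    b=cv2.boxPoints(cv2.minAreaRect(c)); print(nm,[onz(F["top"],p,.05)[:2] for p in b])
G4=cv2.resize(F["top"]["image"][228:262,340:412],None,fx=8,fy=8,interpolation=cv2.INTER_CUBIC)
print(G["top"][230:262,380].astype(int))
E
python3 m2.py
python3 - <<'E'
from h import *
s=r.state(); R=s["tcp_rot"]; a=np.radians(-8.05); Rz=cv2.Rodrigues(np.array([0,0,a]))[0]
print(R@Rz); t=np.array([.513,.2005,.16])-s["position"]; print("after yaw, shift cm",(R@Rz).T@t*100)
E
```

```text
top (352, 237.3) [351.989  237.9729] [0.0171 0.0529 0.    ]
top (400, 238.8) [400.0007 238.7545] [ 0.0188 -0.0805  0.    ]
top (352, 251.5) [352.0338 250.3366] [-0.0183  0.0515  0.    ]
top (400, 253) [400.0369 251.7304] [-0.0182 -0.0826  0.    ]
scene (358, 242.5) [357.4899 243.5386] [0.0201 0.0547 0.    ]
scene (414, 271.5) [414.0811 271.3348] [ 0.0194 -0.0995  0.    ]
scene (352, 256.5) [351.6038 257.2667] [-0.0163  0.043  -0.    ]
scene (398, 284) [399.1255 281.8219] [-0.0171 -0.0871  0.    ]
purple [array([0.518 , 0.3727]), array([0.5628, 0.3616]), array([0.5333, 0.2724]), array([0.4889, 0.2841])]
green [array([0.4369, 0.1322]), array([0.5042, 0.0831]), array([0.4749, 0.0453]), array([0.4081, 0.0946])]
[171 171 171 171 170 169 166 162 179 214 223 208 170 173 211 217 201 196
 213 221 203 146 108 126 156 168 168 168 168 169 168 168]
[[-9.86870571e-01  1.61512885e-01 -2.54339112e-04]
 [ 1.61513017e-01  9.86870379e-01 -6.32601583e-04]
 [ 1.48826430e-04 -6.65374963e-04 -9.99999768e-01]]
after yaw, shift cm [-38.28693237 -36.25930755   6.6517405 ]
```

{"op": "servo_tool", "data": {"steps": [0, 0, 0, 0, 0, -4, 5.5, 0, 0, 0, 0, 0, -4, 5.5, -2.25, -2.13, 0, 0, 0, 0, 5.5, -2.25, -2.13, 0, 0, 0, 0, 5.5, -2.25, -2.13, 0, 0, 0, 0, 5.5, -2.25, -2.13, 0, 0, 0, 0, 5.5, -2.25, -2.13, 0, 0, 0, 0, 5.5, -2.25, -2.13, 0, 0, 0, 0, 5.5, -2.25, -2.13, 0, 0, 0, 0, 5.5, -2.25, -2.13, 0, 0, 0, 0, 5.5, -2.25, -2.13, 0, 0, 0, 0, 5.5, -2.25, -2.13, 0, 0, 0, 0, 5.5, -2.25, -2.13, 0, 0, 0, 0, 5.5, -2.25, -2.13, 0, 0, 0, 0, 5.5, -2.25, -2.13, 0, 0, 0, 0, 5.5, -2.25, -2.13, 0, 0, 0, 0, 5.5, -2.25, -2.13, 2, 0, 0, 0, 5.5, -2.25, -2.13, 2, 0, 0, 0, 5.5, -2.25, -2.13, 2, 0, 0, 0, 5.5, 0, 0, 0, 0, 0, 0, 5.5], "grip_force": 25}}

```text
t: 2.3
position: [0.5134, 0.1949, 0.1638]
tcp_rot: [[-0.986, 0.17, -0.003], [0.17, 0.986, -0.004], [0.003, -0.005, -1.0]]
force: [-0.4, -1.5, 0.6]
width: 0.0551
grasp_force: 0.0
```

```bash
cat > go.py <<'E'
import sys
from h import *
np.set_printoptions(precision=4,suppress=True)
# go.py x y z yaw pitch : turn vector (deg) then shift (cm) in the turned tool frame
x,y,z,yaw,p=map(float,sys.argv[1:6]); s=r.state(); R=s["tcp_rot"]
a,p=np.radians(yaw),np.radians(p); c,S=np.cos(a),np.sin(a)
zt=np.array([c*np.sin(p),S*np.sin(p),-np.cos(p)]); yt=np.array([-S,c,0]); W=np.c_[np.cross(yt,zt),yt,zt]
w=cv2.Rodrigues(R.T@W)[0].ravel(); t=np.array([x,y,z])-s["position"]
print("t",s["t"],"pos",s["position"],"force",s["force"],"w",s["width"]); print("turn",np.degrees(w),"shift after",W.T@t*100,"shift before",R.T@t*100)
E
python3 go.py .513 .2005 .036 -9.3 0
python3 - <<'E'
from h import *
t=grab_frame("top");s=grab_frame("scene")
z=lambda im,x,y,w,h:cv2.resize(im[y:y+h,x:x+w],(400,300),interpolation=cv2.INTER_CUBIC)
cv2.imwrite("pics/near.png",np.hstack([z(t["image"],164,197,100,75),z(s["image"],191,140,120,90)]))
E
```

```text
t 2.3 pos [0.5134 0.1949 0.1638] force [-0.3818 -1.475   0.6348] w 0.05511850435788756
turn [-0.2672 -0.1483 -0.4631] shift after [ 0.1314  0.5442 12.783 ] shift before [ 0.103   0.6029 12.7806]
```

View pics/near.png

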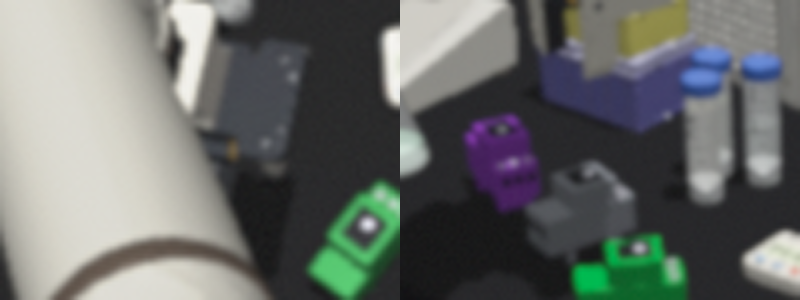

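The picture shows the tool above the grey module. In the scene half, one finger is at crop (600,50) and the module is at (585,205). I'll come down part way and check again from near.

{"op": "servo_tool", "data": {"steps": [0, 0.27, 2, 0, 0, 0, 5.5, 0.1, 0.27, 2, 0, 0, -0.4, 5.5, 0, 0, 1.5, 0, 0, 0, 5.5, 0, 0, 0.5, 0, 0, 0, 5.5, 0, 0, 0, 0, 0, 0, 5.5]}}

```text
t: 2.9
position: [0.5116, 0.207, 0.1064]
tcp_rot: [[-0.988, 0.155, -0.001], [0.155, 0.988, -0.0], [0.001, -0.0, -1.0]]
force: [-0.4, -0.4, 0.2]
width: 0.0551
grasp_force: 0.0
```

```bash
python3 go.py .513 .2005 .036 -9.3 0
python3 - <<'E'
from h import *
s=grab_frame("scene")
st=r.state();p=st["position"];T=s["cam_to_world"];q=T[:3,:3].T@(p-T[:3,3]);print("tcp px",s["fx"]*q[0]/q[2]+s["cx"],s["fy"]*q[1]/q[2]+s["cy"])
z=lambda im,x,y,w,h:cv2.resize(im[y:y+h,x:x+w],(800,600),interpolation=cv2.INTER_CUBIC)
cv2.imwrite("pics/near2.png",z(s["image"],201,140,100,75))
E
```

```text
t 2.9 pos [0.5116 0.207  0.1064] force [-0.3859 -0.3766  0.1776] w 0.0551085675308027
turn [-0.0181 -0.0588  0.4092] shift after [-0.2386 -0.6193  7.0384] shift before [-0.2414 -0.6188  7.0384]
tcp px 241.77376496086998 177.2758452702994
```

View pics/near2.png

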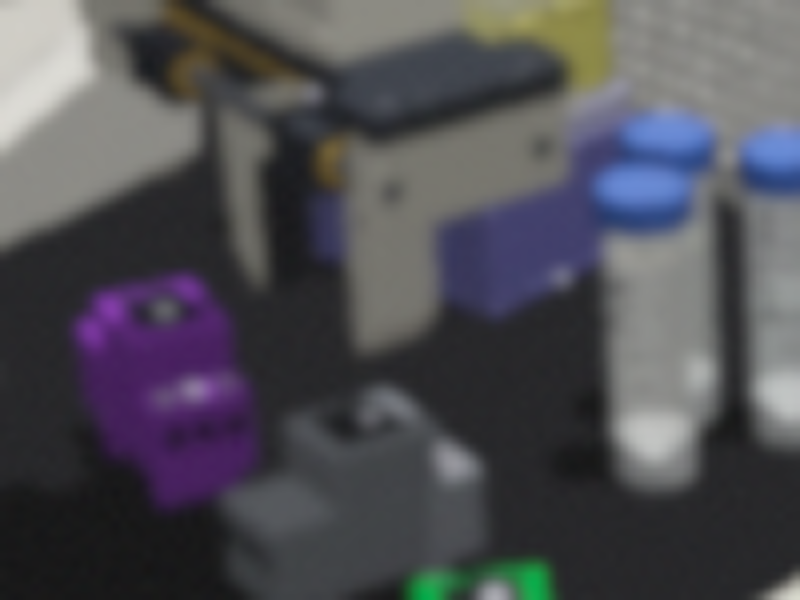

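The picture shows the fingers straddling the grey module's line, with tip midpoint near (324,318) and block centre near (360,427). A shift of about -7 mm in y is needed. I'll correct that and then descend.

{"op": "servo_tool", "data": {"steps": [-0.25, -0.65, 0, 0, 0, 0.2, 5.5, 0, 0, 0, 0, 0, 0, 5.5, 0, 0, 1.5, 0, 0, 0, 5.5, 0, 0, 1.5, 0, 0, 0, 5.5, 0, 0, 0.8, 0, 0, 0, 5.5, 0, 0, 0, 0, 0, 0, 5.5, 0, 0, 0, 0, 0, 0, 5.5]}}

```text
t: 3.65
position: [0.5133, 0.1998, 0.0681]
tcp_rot: [[-0.987, 0.159, -0.001], [0.159, 0.987, -0.0], [0.001, -0.0, -1.0]]
force: [-0.7, -0.3, 0.5]
width: 0.0551
grasp_force: 0.0
```

```bash
python3 go.py .514 .200 .036 -9.3 0
```

```text
t 3.65 pos [0.5133 0.1998 0.0681] force [-0.6661 -0.3289  0.5132] w 0.05506452385294519
turn [-0.0252 -0.0678  0.1676] shift after [-0.0631  0.0347  3.207 ] shift before [-0.067   0.0359  3.2069]
```

{"op": "servo_tool", "data": {"steps": [-0.07, 0, 0.6, 0, 0, 0, 5.5, 0, 0, 0.6, 0, 0, 0, 5.5, 0, 0, 0, 0, 0, 0, 5.5]}}

```text
t: 3.95
position: [0.5139, 0.1993, 0.0559]
tcp_rot: [[-0.987, 0.159, -0.001], [0.159, 0.987, -0.0], [0.001, -0.001, -1.0]]
force: [0.6, -0.7, 0.4]
width: 0.0553
grasp_force: 0.0
```

{"op": "servo_tool", "data": {"steps": [0, 0, 0.6, 0, 0, 0, 5.5, 0, 0, 0.6, 0, 0, 0, 5.5, 0, 0, 0.6, 0, 0, 0, 5.5, 0, 0, 0.2, 0, 0, 0, 5.5, 0, 0, 0, 0, 0, 0, 5.5]}}

```text
t: 4.45
position: [0.514, 0.1995, 0.0361]
tcp_rot: [[-0.987, 0.159, -0.001], [0.159, 0.987, -0.0], [0.001, -0.0, -1.0]]
force: [-0.1, 0.2, 0.4]
width: 0.055
grasp_force: 0.0
```

{"op": "servo_tool", "data": {"steps": [0, 0, 0, 0, 0, 0, 4.5, 0, 0, 0, 0, 0, 0, 4, 0, 0, 0, 0, 0, 0, 3.4, 0, 0, 0, 0, 0, 0, 3.4, 0, 0, 0, 0, 0, 0, 3.4, 0, 0, 0, 0, 0, 0, 3.4], "grip_force": 30}}

```text
t: 5.05
position: [0.5151, 0.2003, 0.0373]
tcp_rot: [[-0.987, 0.159, 0.001], [0.159, 0.987, 0.001], [-0.001, 0.001, -1.0]]
force: [0.8, 3.3, 2.8]
width: 0.0376
grasp_force: 29.2
```

{"op": "servo_tool", "data": {"steps": [0, 0, -0.5, 0, 0, 0, 3.4, 0, 0, -1, 0, 0, 0, 3.4, 0, 0, -2, 0, 0, 0, 3.4, 0, 0, -2.5, 0, 0, 0, 3.4, 0, 0, -2.5, 0, 0, 0, 3.4, 0, 0, -2.5, 0, 0, 0, 3.4, 0, 0, -2.5, 0, 0, 0, 3.4, 0, 0, -2, 0, 0, -2, 3.4, 0, 0, -1, 0, 0, -2, 3.4, 0, 0, 0, 0, 0, -2, 3.4, 0, 0, 0, 0, 0, -1.8, 3.4, 0, 0, 0, 0, 0, 0, 3.4, 0, 0, 0, 0, 0, 0, 3.4]}}

```text
t: 6.35
position: [0.5139, 0.1992, 0.2013]
tcp_rot: [[-1.0, 0.024, -0.001], [0.024, 1.0, -0.001], [0.001, -0.001, -1.0]]
force: [0.1, -0.1, -1.7]
width: 0.0375
grasp_force: 29.1
```

```bash
python3 go.py .502 -.26 .200 -1.4 0
```

```text
t 6.35 pos [0.5139 0.1992 0.2013] force [ 0.1488 -0.1288 -1.6516] w 0.037463211883566966
turn [-0.0334 -0.0694  0.0048] shift after [  0.0719 -45.9313   0.1283] shift before [  0.0755 -45.9312   0.1551]
```

{"op": "servo_tool", "data": {"steps": [0, -1.2, 0, 0, 0, 0, 3.4, 0, -2.6, 0, 0, 0, 0, 3.4, 0, -2.6, 0, 0, 0, 0, 3.4, 0, -2.6, 0, 0, 0, 0, 3.4, 0, -2.6, 0, 0, 0, 0, 3.4, 0, -2.6, 0, 0, 0, 0, 3.4, 0, -2.6, 0, 0, 0, 0, 3.4, 0, -2.6, 0, 0, 0, 0, 3.4, 0, -2.6, 0, 0, 0, 0, 3.4, 0, -2.6, 0, 0, 0, 0, 3.4, 0, -2.6, 0, 0, 0, 0, 3.4, 0, -2.6, 0, 0, 0, 0, 3.4, 0, -2.6, 0, 0, 0, 0, 3.4, 0, -2.6, 0, 0, 0, 0, 3.4, 0, -2.6, 0, 0, 0, 0, 3.4, 0, -2.6, 0, 0, 0, 0, 3.4, 0, -2.6, 0, 0, 0, 0, 3.4, 0, -2.6, 0, 0, 0, 0, 3.4, 0, -0.4, 0, 0, 0, 0, 3.4, 0, 0, 0, 0, 0, 0, 3.4]}}

```text
t: 8.35
position: [0.5025, -0.2599, 0.2013]
tcp_rot: [[-1.0, 0.027, -0.001], [0.027, 1.0, 0.0], [0.001, 0.0, -1.0]]
force: [-0.8, 1.1, -2.3]
width: 0.0375
grasp_force: 29.1
```

{"op": "servo_tool", "data": {"steps": [0, 0, 2.0, 0, 0, 0, 3.4, 0, 0, 2.0, 0, 0, 0, 3.4, 0, 0, 0, 0, 0, 0, 3.4, 0, 0, 0, 0, 0, 0, 3.4]}}

```text
t: 8.75
position: [0.5035, -0.2571, 0.1617]
tcp_rot: [[-1.0, 0.022, -0.001], [0.022, 1.0, 0.001], [0.001, 0.001, -1.0]]
force: [0.2, -0.8, -1.6]
width: 0.0373
grasp_force: 29.1
```

```bash
python3 go.py .502 -.26 .150 -1.4 0
python3 - <<'E'
from h import *
f=grab_frame("scene")
st=r.state();p=st["position"];T=f["cam_to_world"]
for m in((0,0,0),(-45,-18,32),(-45,18,32),(-20,-18,32),(-20,-18,52),(-45,-18,0),(35,-18,0),(23,-15,-12)):
    q=p+np.array(m)/1000+np.array([0,0,-.0253]);q=T[:3,:3].T@(q-T[:3,3]);print(m,f["fx"]*q[0]/q[2]+f["cx"],f["fy"]*q[1]/q[2]+f["cy"])
cv2.imwrite("pics/near3.png",cv2.resize(f["image"][185:305,310:470],(800,600),interpolation=cv2.INTER_CUBIC))
E
```

```text
t 8.75 pos [ 0.5035 -0.2571  0.1617] force [ 0.2463 -0.8327 -1.5725] w 0.037303559462088964
turn [ 0.0531 -0.059   0.1303] shift after [ 0.1449 -0.2904  1.1663] shift before [ 0.1443 -0.2911  1.1662]
(0, 0, 0) 383.5537346099653 230.05855462529698
(-45, -18, 32) 378.25733483755755 228.1303148927247
(-45, 18, 32) 364.0568346394065 222.02393038156333
(-20, -18, 32) 385.73759818562513 223.3997728993615
(-20, -18, 52) 386.3445164302063 214.78358300815572
(-45, -18, 0) 377.4123430991872 241.69658158369276
(35, -18, 0) 400.3017278522377 226.64238272920204
(23, -15, -12) 395.4305336833103 233.18185917606777
```

View pics/near3.png

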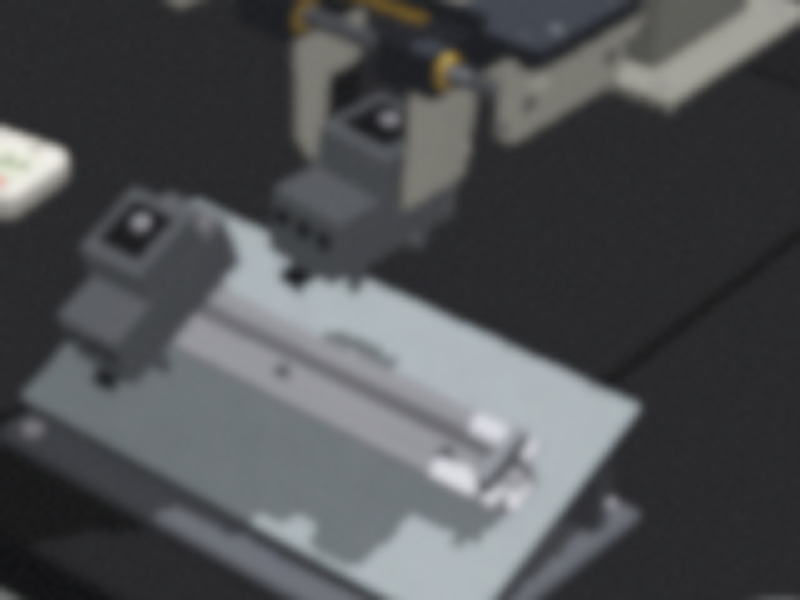

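The scene shows the module gripped square and level above the free rail, and its near shoulder is within 1–2 px of prediction. Both cameras put the rail's far edge at world x≈0.506. I'll lower it just beyond that edge, watching the force.

{"op": "servo_tool", "data": {"steps": [0.15, 0, 1, 0, 0, 0, 3.4, 0.1, 0, 1.5, 0, 0, 0.1, 3.4, 0, 0, 1.5, 0, 0, 0, 3.4, 0, 0, 0.8, 0, 0, 0, 3.4, 0, 0, 0, 0, 0, 0, 3.4, 0, 0, 0, 0, 0, 0, 3.4]}}

```text
t: 9.4
position: [0.5015, -0.2583, 0.1141]
tcp_rot: [[-1.0, 0.025, 0.0], [0.025, 1.0, -0.0], [-0.0, -0.0, -1.0]]
force: [-0.2, 0.6, -2.4]
width: 0.0374
grasp_force: 29.1
```

```bash
python3 go.py .500 -.258 .0998 -1.4 0
```

```text
t 9.4 pos [ 0.5015 -0.2583  0.1141] force [-0.2468  0.6435 -2.4198] w 0.03736404898729417
turn [-0.0092  0.0283 -0.0398] shift after [0.1529 0.0269 1.4279] shift before [0.1536 0.027  1.4278]
```

{"op": "servo_tool", "data": {"steps": [0.1, 0, 0.3, 0, 0, 0, 3.4, 0, 0, 0.3, 0, 0, 0, 3.4, 0, 0, 0.2, 0, 0, 0, 3.4, 0, 0, 0, 0, 0, 0, 3.4]}}

```text
t: 9.8
position: [0.5, -0.2581, 0.1055]
tcp_rot: [[-1.0, 0.025, -0.0], [0.025, 1.0, 0.0], [0.0, 0.0, -1.0]]
force: [-0.4, 0.3, -2.4]
width: 0.0374
grasp_force: 29.1
```

{"op": "servo_tool", "data": {"steps": [0, 0, 0.2, 0, 0, 0, 3.4, 0, 0, 0.2, 0, 0, 0, 3.4, 0, 0, 0.2, 0, 0, 0, 3.4, 0, 0, 0, 0, 0, 0, 3.4]}}

```text
t: 10.2
position: [0.4999, -0.2581, 0.0993]
tcp_rot: [[-1.0, 0.025, -0.001], [0.025, 1.0, 0.0], [0.001, 0.0, -1.0]]
force: [0.1, 0.6, -1.0]
width: 0.0369
grasp_force: 29.1
```

{"op": "servo_tool", "data": {"steps": [0.09, 0, 0.042, 0, 0, 0, 3.4, 0.09, 0, 0.042, 0, 0, 0, 3.4, 0, 0, 0, 0, 0, 0, 3.4]}}

```text
t: 10.5
position: [0.4981, -0.2582, 0.0988]
tcp_rot: [[-1.0, 0.025, -0.0], [0.025, 1.0, 0.0], [0.0, 0.0, -1.0]]
force: [0.4, 0.9, -1.2]
width: 0.0375
grasp_force: 29.1
```

{"op": "servo_tool", "data": {"steps": [0.09, 0, 0.042, 0, 0, 0, 3.4, 0.09, 0, 0.042, 0, 0, 0, 3.4, 0, 0, 0, 0, 0, 0, 3.4]}}

```text
t: 10.8
position: [0.4963, -0.2581, 0.0979]
tcp_rot: [[-1.0, 0.025, -0.0], [0.025, 1.0, 0.0], [0.0, 0.0, -1.0]]
force: [-0.1, -0.3, -2.3]
width: 0.0375
grasp_force: 29.1
```

Still free. I'll continue in 1 mm steps.

{"op": "servo_tool", "data": {"steps": [0.09, 0, 0.042, 0, 0, 0, 3.4, 0, 0, 0, 0, 0, 0, 3.4]}}

```text
t: 11.0
position: [0.4955, -0.2581, 0.0975]
tcp_rot: [[-1.0, 0.025, -0.0], [0.025, 1.0, 0.0], [0.0, 0.0, -1.0]]
force: [0.4, -0.5, -2.2]
width: 0.0373
grasp_force: 29.1
```

{"op": "servo_tool", "data": {"steps": [0.09, 0, 0.042, 0, 0, 0, 3.4, 0, 0, 0, 0, 0, 0, 3.4]}}

```text
t: 11.2
position: [0.4946, -0.2581, 0.0971]
tcp_rot: [[-1.0, 0.025, -0.0], [0.025, 1.0, 0.0], [0.0, 0.0, -1.0]]
force: [0.3, 0.1, -2.4]
width: 0.0374
grasp_force: 29.1
```

{"op": "servo_tool", "data": {"steps": [0.09, 0, 0.042, 0, 0, 0, 3.4, 0, 0, 0, 0, 0, 0, 3.4]}}

```text
t: 11.4
position: [0.4938, -0.2581, 0.0968]
tcp_rot: [[-1.0, 0.025, 0.0], [0.025, 1.0, -0.0], [-0.0, -0.0, -1.0]]
force: [-0.6, -0.7, -2.2]
width: 0.037
grasp_force: 29.1
```

{"op": "servo_tool", "data": {"steps": [0.09, 0, 0.042, 0, 0, 0, 3.4, 0, 0, 0, 0, 0, 0, 3.4]}}

```text
t: 11.6
position: [0.4932, -0.2581, 0.0965]
tcp_rot: [[-1.0, 0.025, 0.001], [0.025, 1.0, -0.0], [-0.001, -0.0, -1.0]]
force: [0.7, -1.0, -1.4]
width: 0.0374
grasp_force: 29.1
```

{"op": "servo_tool", "data": {"steps": [0.05, 0, 0.023, 0, 0, 0, 3.4, 0, 0, 0, 0, 0, 0, 3.4]}}

```text
t: 11.8
position: [0.4929, -0.2581, 0.0964]
tcp_rot: [[-1.0, 0.025, 0.001], [0.025, 1.0, -0.0], [-0.001, -0.0, -1.0]]
force: [1.2, 0.2, -0.0]
width: 0.0374
grasp_force: 29.1
```

{"op": "servo_tool", "data": {"steps": [0, 0, -0.1, 0, 0, 0, 3.4, 0, 0, 0, 0, 0, 0, 3.4]}}

```text
t: 12.0
position: [0.4924, -0.2579, 0.0969]
tcp_rot: [[-1.0, 0.025, -0.0], [0.025, 1.0, 0.0], [0.0, 0.0, -1.0]]
force: [0.8, -0.3, -3.5]
width: 0.0372
grasp_force: 29.1
```

{"op": "servo_tool", "data": {"steps": [0.09, 0, 0.042, 0, 0, 0, 3.4, 0, 0, 0, 0, 0, 0, 3.4]}}

```text
t: 12.2
position: [0.4916, -0.2579, 0.0966]
tcp_rot: [[-1.0, 0.025, 0.0], [0.025, 1.0, 0.0], [-0.0, 0.0, -1.0]]
force: [1.0, -0.1, -3.0]
width: 0.0372
grasp_force: 29.1
```

{"op": "servo_tool", "data": {"steps": [0.09, 0, 0.042, 0, 0, 0, 3.4, 0, 0, 0, 0, 0, 0, 3.4]}}

```text
t: 12.4
position: [0.4912, -0.2579, 0.0964]
tcp_rot: [[-1.0, 0.025, 0.001], [0.025, 1.0, -0.0], [-0.001, -0.0, -1.0]]
force: [2.0, 0.6, -3.3]
width: 0.0371
grasp_force: 29.1
```

{"op": "servo_tool", "data": {"steps": [0.06, 0, 0.028, 0, 0, 0, 3.4, 0, 0, 0, 0, 0, 0, 3.4]}}

```text
t: 12.6
position: [0.4906, -0.258, 0.0962]
tcp_rot: [[-1.0, 0.025, 0.001], [0.025, 1.0, -0.0], [-0.001, -0.0, -1.0]]
force: [4.0, -0.6, -2.1]
width: 0.0373
grasp_force: 29.1
```

{"op": "servo_tool", "data": {"steps": [-0.04, 0, -0.12, 0, 0, 0, 3.4, 0, 0, 0, 0, 0, 0, 3.4]}}

```text
t: 12.8
position: [0.4905, -0.2574, 0.0969]
tcp_rot: [[-1.0, 0.025, -0.0], [0.025, 1.0, 0.001], [0.0, 0.001, -1.0]]
force: [3.6, 0.3, -6.4]
width: 0.0368
grasp_force: 29.3
```

The lip is hooked: lifting meets resistance (about 4.5 N), and so does pulling down the slope (about 4 N). Now I'll relax a little and tilt about the hooked edge.

{"op": "servo_tool", "data": {"steps": [-0.02, 0, 0.1, 0, 0, 0, 3.4, 0, 0, 0, 0, 0, 0, 3.4]}}

```text
t: 13.0
position: [0.4901, -0.258, 0.0963]
tcp_rot: [[-1.0, 0.025, -0.001], [0.025, 1.0, 0.0], [0.001, 0.0, -1.0]]
force: [1.1, 1.2, -0.2]
width: 0.0367
grasp_force: 29.4
```

{"op": "servo_tool", "data": {"steps": [0.09, 0, 0.055, 0, -2, 0, 3.4, 0.09, 0, 0.055, 0, -2, 0, 3.4, 0, 0, 0, 0, 0, 0, 3.4]}}

```text
t: 13.3
position: [0.4876, -0.2583, 0.095]
tcp_rot: [[-0.997, 0.027, 0.069], [0.027, 1.0, -0.002], [-0.069, 0.0, -0.998]]
force: [1.9, 1.1, -1.7]
width: 0.0367
grasp_force: 29.4
```

{"op": "servo_tool", "data": {"steps": [0.09, 0, 0.055, 0, -2, 0, 3.4, 0.09, 0, 0.055, 0, -2, 0, 3.4, 0, 0, 0, 0, 0, 0, 3.4]}}

```text
t: 13.6
position: [0.4861, -0.2582, 0.0937]
tcp_rot: [[-0.99, 0.027, 0.138], [0.026, 1.0, -0.003], [-0.138, 0.0, -0.99]]
force: [1.0, 0.2, -1.4]
width: 0.0368
grasp_force: 29.4
```

{"op": "servo_tool", "data": {"steps": [0.09, 0, 0.055, 0, -2, 0, 3.4, 0, 0, 0, 0, 0, 0, 3.4]}}

```text
t: 13.8
position: [0.4854, -0.2581, 0.093]
tcp_rot: [[-0.985, 0.026, 0.172], [0.026, 1.0, -0.004], [-0.172, 0.0, -0.985]]
force: [-1.7, 0.3, -0.4]
width: 0.0366
grasp_force: 29.4
```

{"op": "servo_tool", "data": {"steps": [0, 0, 0, 0, 0, 0, 4.0, 0, 0, 0, 0, 0, 0, 4.5, 0, 0, 0, 0, 0, 0, 5.5, 0, 0, 0, 0, 0, 0, 5.5]}}

```text
t: 14.2
position: [0.4867, -0.2578, 0.0932]
tcp_rot: [[-0.985, 0.025, 0.173], [0.025, 1.0, -0.004], [-0.173, 0.0, -0.985]]
force: [0.7, 0.1, -0.5]
width: 0.0539
grasp_force: 0.0
```

{"op": "servo_tool", "data": {"steps": [0, 0, -0.5, 0, 0, 0, 5.5, 0, 0, -1, 0, 0, 0, 5.5, 0, 0, -2, 0, 0, 0, 5.5, 0, 0, -2, 0, 0, 0, 5.5, 0, 0, 0, 0, 0, 0, 5.5, 0, 0, 0, 0, 0, 0, 5.5]}}

```text
t: 14.8
position: [0.4772, -0.258, 0.1483]
tcp_rot: [[-0.984, 0.025, 0.175], [0.025, 1.0, -0.005], [-0.175, -0.001, -0.985]]
force: [0.2, -0.9, 0.1]
width: 0.0553
grasp_force: 0.0
```

```bash
python3 - <<'E'
from h import *
f=grab_frame("scene")
cv2.imwrite("pics/rel.png",cv2.resize(f["image"][190:310,310:470],(800,600),interpolation=cv2.INTER_CUBIC))
s=r.state();print(s["t"],s["position"],s["force"])
E
```

```text
14.85 [ 0.47671054 -0.25758938  0.14746771] [ 0.25646725  0.40264085 -0.28161239]
```

View pics/rel.png

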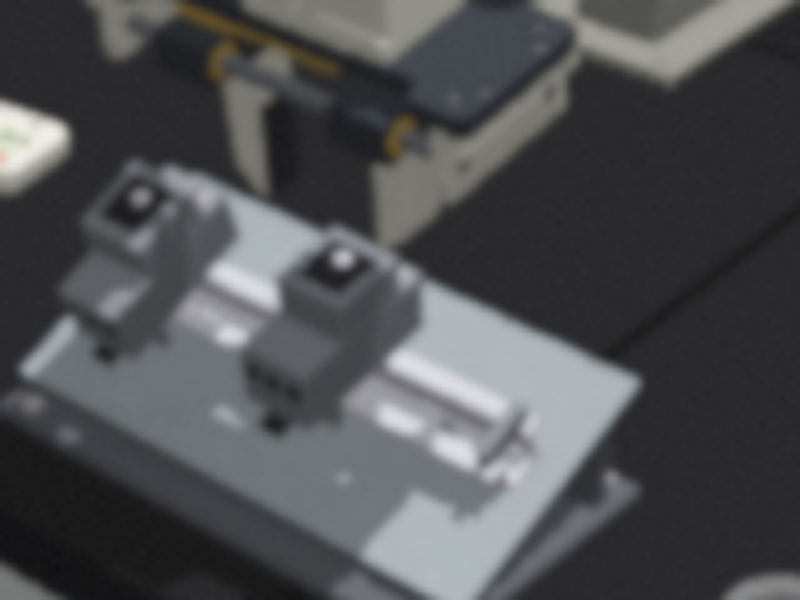

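The module now rests on the rail at crop (330,330), tilted on its clip ramp and straight. The fitted module at (150,250) is undisturbed. I'll close the fingers and move over the near shoulder.

{"op": "servo_tool", "data": {"steps": [1.1, 0, -0.2, 0, 0, 0, 4, 1.1, 0, -0.2, 0, 0, 0, 2, 1.05, 0, -0.18, 0, -1, 0, 0, 0, 0, 0, 0, 0, 0, 0, 0, 0, 0, 0, 0, 0, 0, 0, 0, 0, 0, 0, 0, 0, 0, 0, 0, 0, 0, 0, 0], "grip_force": 15}}

```text
t: 15.55
position: [0.4444, -0.2567, 0.1474]
tcp_rot: [[-0.981, 0.025, 0.191], [0.024, 1.0, -0.005], [-0.191, -0.0, -0.982]]
force: [-0.2, -0.5, -1.1]
width: 0.004
grasp_force: 0.0
```

```bash
python3 go.py .4436 -.258 .116 -1.4 11
```

```text
t 15.55 pos [ 0.4444 -0.2567  0.1474] force [-0.1893 -0.5128 -1.1332] w 0.004033573952360327
turn [-0.0073  0.0127 -0.0184] shift after [ 0.6749 -0.127   3.0705] shift before [ 0.6756 -0.1268  3.0703]
```

{"op": "servo_tool", "data": {"steps": [0.34, -0.1, 1.5, 0, 0, 0, 0, 0.34, 0, 1.5, 0, 0, 0, 0, 0, 0, 0.7, 0, 0, 0, 0, 0, 0, 0.4, 0, 0, 0, 0, 0, 0, 0, 0, 0, 0, 0]}}

```text
t: 16.05
position: [0.4452, -0.2576, 0.1056]
tcp_rot: [[-0.981, 0.025, 0.19], [0.024, 1.0, -0.004], [-0.19, 0.0, -0.982]]
force: [-0.1, 0.5, 0.0]
width: 0.0007
grasp_force: 0.0
```

{"op": "servo_tool", "data": {"steps": [0, 0, 0.3, 0, 0, 0, 0, 0, 0, 0.2, 0, 0, 0, 0, 0, 0, 0, 0, 0, 0, 0]}}

```text
t: 16.35
position: [0.446, -0.2578, 0.101]
tcp_rot: [[-0.981, 0.025, 0.191], [0.025, 1.0, -0.005], [-0.191, -0.0, -0.982]]
force: [1.0, -0.9, 0.0]
width: 0.0004
grasp_force: 0.0
```

{"op": "servo_tool", "data": {"steps": [0, 0, 0.2, 0, 0, 0, 0, 0, 0, 0.1, 0, 0, 0, 0, 0, 0, 0, 0, 0, 0, 0]}}

```text
t: 16.65
position: [0.4464, -0.2578, 0.0979]
tcp_rot: [[-0.981, 0.025, 0.191], [0.025, 1.0, -0.005], [-0.191, 0.0, -0.982]]
force: [0.1, 0.5, -0.9]
width: 0.0006
grasp_force: 0.0
```

{"op": "servo_tool", "data": {"steps": [0, 0, 0.2, 0, 0, 0, 0, 0, 0, 0.1, 0, 0, 0, 0, 0, 0, 0, 0, 0, 0, 0]}}

```text
t: 16.95
position: [0.4469, -0.2578, 0.0948]
tcp_rot: [[-0.981, 0.025, 0.19], [0.025, 1.0, -0.005], [-0.19, 0.0, -0.982]]
force: [0.3, -0.8, 0.6]
width: 0.0004
grasp_force: 0.0
```

{"op": "servo_tool", "data": {"steps": [0, 0, 0.1, 0, 0, 0, 0, 0, 0, 0.1, 0, 0, 0, 0, 0, 0, 0, 0, 0, 0, 0]}}

```text
t: 17.25
position: [0.4474, -0.2578, 0.0929]
tcp_rot: [[-0.981, 0.025, 0.191], [0.025, 1.0, -0.005], [-0.191, 0.0, -0.982]]
force: [-0.2, 0.3, 0.1]
width: 0.0008
grasp_force: 0.0
```

{"op": "servo_tool", "data": {"steps": [0, 0, 0.1, 0, 0, 0, 0, 0, 0, 0, 0, 0, 0, 0]}}

```text
t: 17.45
position: [0.4472, -0.2579, 0.092]
tcp_rot: [[-0.981, 0.025, 0.19], [0.025, 1.0, -0.005], [-0.19, 0.0, -0.982]]
force: [-1.8, 0.1, 2.0]
width: 0.0005
grasp_force: 1.4
```

Contact came at the expected height. Now I'll press along the arc about the hooked edge.

{"op": "servo_tool", "data": {"steps": [0.056, 0, 0.091, 0, -1, 0, 0, 0.056, 0, 0.091, 0, -1, 0, 0, 0, 0, 0, 0, 0, 0, 0]}}

```text
t: 17.75
position: [0.4467, -0.258, 0.0901]
tcp_rot: [[-0.974, 0.026, 0.226], [0.025, 1.0, -0.006], [-0.226, -0.0, -0.974]]
force: [-2.1, 0.7, 2.2]
width: 0.0003
grasp_force: 1.3
```

{"op": "servo_tool", "data": {"steps": [0.056, 0, 0.091, 0, -1, 0, 0, 0.056, 0, 0.091, 0, -1, 0, 0, 0, 0, 0, 0, 0, 0, 0]}}

```text
t: 18.05
position: [0.4462, -0.2581, 0.0882]
tcp_rot: [[-0.965, 0.026, 0.26], [0.025, 1.0, -0.007], [-0.26, -0.0, -0.966]]
force: [-1.6, 0.0, 3.2]
width: 0.0004
grasp_force: 2.1
```

{"op": "servo_tool", "data": {"steps": [0.056, 0, 0.091, 0, -1, 0, 0, 0.056, 0, 0.091, 0, -1, 0, 0, 0, 0, 0, 0, 0, 0, 0]}}

```text
t: 18.35
position: [0.4449, -0.2577, 0.0856]
tcp_rot: [[-0.956, 0.026, 0.292], [0.025, 1.0, -0.007], [-0.292, 0.001, -0.956]]
force: [-1.1, 0.7, -1.2]
width: 0.0005
grasp_force: 0.4
```

{"op": "servo_tool", "data": {"steps": [0.056, 0, 0.091, 0, -1, 0, 0, 0.056, 0, 0.091, 0, -1, 0, 0, 0, 0, 0, 0, 0, 0, 0]}}

```text
t: 18.65
position: [0.4446, -0.2576, 0.0835]
tcp_rot: [[-0.945, 0.026, 0.325], [0.025, 1.0, -0.008], [-0.325, 0.001, -0.946]]
force: [0.7, 0.1, -1.0]
width: 0.0002
grasp_force: 0.0
```

Contact was lost earlier than expected, so I'll look.

```bash
python3 - <<'E'
from h import *
f=grab_frame("scene");t=grab_frame("top")
a=cv2.resize(f["image"][205:295,320:440],(800,600),interpolation=cv2.INTER_CUBIC)
cv2.imwrite("pics/press.png",a); cv2.imwrite("pics/pt.png",t["image"])
s=r.state();print(s["t"],s["position"],s["force"])
E
```

```text
18.75 [ 0.44535197 -0.25787249  0.0838963 ] [ 0.34011765 -0.17353259  0.70669715]
```

View pics/press.png

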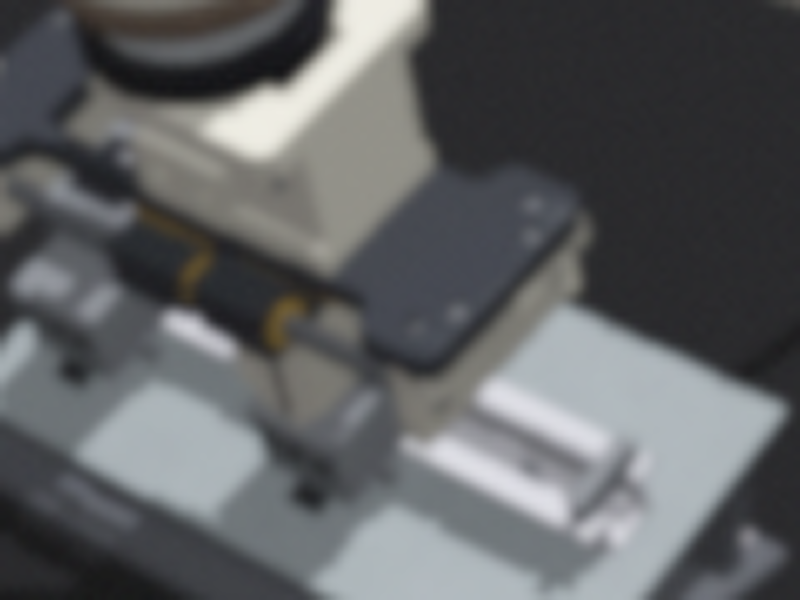

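{"op": "servo_tool", "data": {"steps": [0, 0, -1, 0, 0, 0, 0, 0, 0, -2, 0, 0, 0, 0, 0, 0, -2, 0, 0, 0, 0, 0, 0, -2, 0, 0, 0, 0, 0, 0, -1, 0, 0, 0, 0, 0, 0, 0, 0, 0, 0, 0]}}

```text
t: 19.35
position: [0.4198, -0.2581, 0.1615]
tcp_rot: [[-0.944, 0.026, 0.328], [0.023, 1.0, -0.011], [-0.328, -0.003, -0.945]]
force: [0.3, -0.0, -0.0]
width: 0.0006
grasp_force: 0.0
```

```bash
python3 - <<'E'
from h import *
f=grab_frame("scene");t=grab_frame("top")
a=cv2.resize(f["image"][215:290,325:425],(800,600),interpolation=cv2.INTER_CUBIC)
cv2.imwrite("pics/after.png",a)
s=r.state();print(s["t"],s["position"],s["force"])
E
```

```text
19.45 [ 0.41922109 -0.25714591  0.15964221] [-0.19336166 -0.18741383 -0.65112666]
```

View pics/after.png

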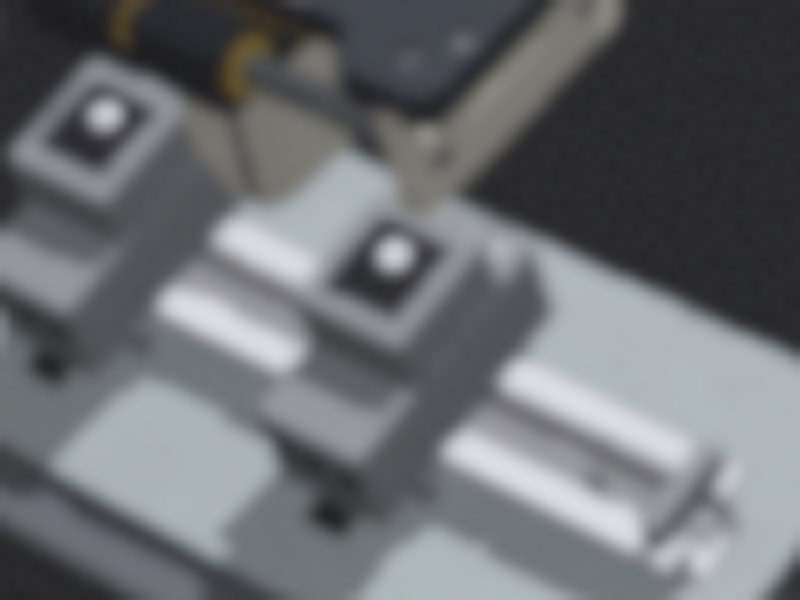

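The picture shows the module at (390,330) lying with the same attitude and shading as the fitted one at (90,220), apparently flat. I'll check the numbers by comparing knob and clip positions of both modules in the panel frame.

```bash
cat > m3.py <<'E'
from h import *
exec(open("m2.py").read().split("for n,cen")[0])
O=np.array([.498,-.2395,.0449])+.02*R[:,2]
def blob(g,p,rad,sgn):
    x,y=np.mgrid[0:1,0:1];c=np.array(p,float)
    for _ in range(5):
        k=np.arange(-rad,rad+.01,.25);X,Y=np.meshgrid(c[0]+k,c[1]+k)
        v=sgn*cv2.remap(g,X.astype(np.float32),Y.astype(np.float32),cv2.INTER_CUBIC)
        v=np.clip(v-np.percentile(v,70),0,None); c=np.array([(v*X).sum(),(v*Y).sum()])/v.sum()
    return c
S,g=F["scene"],G["scene"]
def onp(f,p,z):
    o,d=ray(f,p); s=((O-o)@R[:,2]+z)/(d@R[:,2]); return R.T@(o+s*d-O)*1000
px=lambda x,y:(325+x/8,215+y/8)
for n,a,b,rad,sg,z in(("knob",px(105,115),px(392,257),2.5,1,.052),("clip",px(50,365),px(330,515),2.5,-1,-.006)):
    A,B=blob(g,a,rad,sg),blob(g,b,rad,sg); print(n,A,B,onp(S,A,z),onp(S,B,z))
e=lambda a,b:edge(g,px(*a),px(*b),1.5)
for n,z,sg in(("block near top edge",.052,[((15,155),(95,200)),((315,300),(400,345))]),("shoulder near edge",.032,[((0,275),(70,315)),((270,415),(350,460))])):
    for a,b in sg:
        P,d=e(a,b); m=(np.array(px(*a))+np.array(px(*b)))/2; q=P+d*((m-P)@d); print(n,q,onp(S,q,z))
T,gt=F["top"],G["top"]
cv2.imwrite("pics/t2.png",cv2.resize(T["image"][222:272,322:412],None,fx=8,fy=8,interpolation=cv2.INTER_CUBIC))
E
python3 m3.py
```

```text
knob [337.7416 228.8608] [373.7922 246.2812] [ 5.7578 82.1225 52.    ] [  5.323 -19.322  52.   ]
clip [330.8076 259.9961] [366.0077 278.8378] [-43.3042  83.6595  -6.    ] [-43.8365 -18.8488  -6.    ]
block near top edge [331.7006 237.5346] [-19.4593  78.9369  52.    ]
block near top edge [369.3974 255.8817] [-18.8744 -26.0555  52.    ]
shoulder near edge [329.1973 252.2027] [-44.3896  73.006   32.    ]
shoulder near edge [363.5806 270.0033] [-44.3934 -24.1914  32.    ]
```

All four features (knob, clip, block edge and shoulder edge) agree between the two modules to about 0.6 mm across the slope. Resting unsnapped, it would sit 12–16° off, so the module is flat and latched. The tool is clear.

```bash
python3 -c "
from cell import workorder
print(workorder.hand_in())"
```

```text
the job is handed in; nothing more can be done
None
```

The grey module is hooked under the rail's upper edge, snapped on and lying flat at about y -20 mm. It matches the already-fitted module to about 0.6 mm, and the job is handed in at about 19.5 s. The highest force readings were about 6 N while hooking and 4 N while pressing, taken only between moves, so brief peaks such as the snap itself are not recorded.

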